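# Garlic into the pail, lid held over it as a spatter guard

### The job

First take the garlic bulb out of the divided tray and drop it into the tall empty pail between the tray and the lid stand. Then take the lid from its sloping wire stand by the knob, turn it level and finish holding it as a spatter guard centred over the pail, about four centimetres above the rim without touching it: the program ends with the lid still in the gripper. Leave the pail, the shaker and the timer where they stand.

Things in the scene. Friction and masses are not known exactly. Their poses are not given: they have to be found in the camera images.
- tray: Low open steel tray, 270 (its x) x 165 (its y) x 40 mm high, walls 4 mm, floor 4 mm thick, fixed. Two cross walls divide it into three compartments in a row along its x axis, each about 85 mm (x) by 157 mm (y), centred at x = -89, 0 and +89 mm. Origin: centre of the underside, on the worktop. It is turned by up to 0.12 rad.
- garlic: Whole garlic bulb, pale, 60 mm across, 59 mm high with a pointed top, 40 g, widest 26 mm above its base. Stands upright in one of the tray's three compartments (which one varies), shaker and timer in the others: straddle it along the tray's y axis, where there is most room. Origin: centre of its base; z along the stem.
- garlic_mid (a point): Middle of the garlic bulb, on its axis 26 mm above the base, at its widest.
- shaker: Steel shaker with pierced top, 55 mm across, 79 mm high, standing in another compartment; leave it there. Origin: centre of its base.
- timer: Round wind-up timer, 66 mm across, 48 mm high, in the third compartment; leave it there. Origin: centre of its base.
- pail: Pale grey-white pail, open and hollow, 150 mm across the rim, 153 mm high, 124 mm across the base; clear inside about 138 mm at the rim, 112 mm at the floor; floor 4 mm thick. Loose, 0.35 kg, upright between tray and stand. Origin: centre of its underside, z up along its axis.
- pail_rim (a point): Centre of the pail's mouth, in the plane of its rim (153 mm above its base).
- rack: Steel wire lid stand, 130 mm front to back, 80 mm wide, fixed. Origin: on the worktop under the resting lid's centre; -x is its front, towards the robot; turned about z by 0.2 to 0.55 rad. Two rails 70 mm apart slope up towards +x at 35 degrees; two lips at their foot stand 16 mm out of the slope and hold the lid's lower edge. Pull the lid square off the slope 25 mm or more to clear them.
- rack_rest (a point): Where the centre of the lid's underside rests in the stand: 75 mm above the rack's origin. The lid's underside then faces the slope.
- lid: Round metal pot lid, 162 mm in diameter, shallow cone 12 mm high at the middle, with a black cylindrical knob 29 mm thick on its axis from 12 to 35 mm above the underside; about 0.22 kg. Starts in the stand at 35 degrees, knob facing forward and up. Origin: centre of the underside; z along the axis, out through the knob.
- lid_knob (a point): Middle of the lid's knob, on the lid's axis, 24 mm above the underside.
Things that resemble listed ones, but are neither listed nor needed, are in the scene too. Leave any black look-alike of the garlic alone.

How it is judged:
By the outcome, as a careful person would: the job done as asked, in the order asked, and still so for the second after the job is handed in, while the arm keeps its last pose, push and grip.
It also fails if it takes over 50 s, if anything falls off the work surface, if the arm or the gripper's body presses on something with over 40 N, if the wrist force passes 120 N, or if a joint passes its speed limit or range.

### The arm

A 7-joint arm with a two-finger parallel gripper is mounted at the origin on a cart in front of the work surface, level with it; the furniture and walls round the work are solid. World frame = base frame: x ahead of the robot, y to its left, z up, the work surface at z = 0. Lengths are in m, angles in rad, forces in N, time in s.
With the tool pointing down it reaches from about 0.425 to 0.875 m from the base axis. Payload 8.4 kg.
Tool frame: the origin (TCP) lies at the very end of the fingers, on their centre line; the grasp point (between the pads) lies 19 mm behind it; z points along the fingers, y is the line along which they close (so a half turn about z gives the same grasp; the last joint's range is limited). The gripper opens to 87 mm and grips with 3 to 60 N. Pads are 19 mm wide; open, the fingers measure 117 mm over their backs; the gripper's body (75 mm by 190 mm) begins 51 mm behind the grasp point.
Start: joints at [-1.238, 0.333, 0.04, 1.465, -0.013, 1.343, -0.059], TCP at [0.272, 0.59, 0.183] pointing down, gripper open.
Joint ranges: [-2.58, 2.58], [-0.38, 2.09], [-1.3, 1.39], [0.25, 2.4], [-1.5, 4.64], [0.08, 2.09], [-2.65, 2.65]. Speed limits (rad/s): [2.22, 2.22, 2.79, 2.79, 3.14, 3.14, 3.14].

### API

Orientations are given as a 3x3 rotation matrix whose columns are the frame's x, y, z axes.
In Python, from plant import bot gives the robot as it stands.
- The arm moves only by the tool send_rows, never from a script. Its argument "rows" is a list of rows, each an object of numbers: "hand": the gripper's target within -1 to 1 (shut at 1, half-way at 0, fully open at -1); "x", "y", "z": the shift along the tool's x, y, z in mm; "ax", "ay", "az": the turn, a rotation vector about the tool's x, y, z in rad. In form: [{"hand": .., "x": .., "y": .., "z": .., "ax": .., "ay": .., "az": ..}, ...]. A call has 1 to 8 rows; each row is the pose to reach, as a shift and turn from the pose commanded when the call began, along the tool's axes at that moment; what a row does not reach only later rows make up. A row lasts 1/8 s, in which the tool goes at most 62.5 mm and 10.7 degrees, less where a joint would pass 70% of its speed; a pose out of reach is approached as far as the arm can. A call with a gripper value outside its range is refused whole. The fingers move at their own pace and stop on an object; "force" is the grip in N (left out, the last holds). Time passes only in rows, so rows that repeat a pose let the fingers close. It gives the time, the measured TCP pose, the force, the opening and the grip force at its end, in the units of the state.
- bot.observe(): the state, without advancing time (a new reading comes with each control period).
- bot.camera(name): name is "side" or "top"; returns the picture (480x640x3 uint8, blue, green, red); there is no depth.
- bot.calibration(name): a dict with "mtx" (3x3 intrinsics, pixels), "xyz" and "rotation" of the camera in the world. Camera axes: x right, y down, z forward; pixel columns grow to the right and rows downward; lengths in m; the calibration is good to about 2 mm. A picture is of the moment at which its call begins. calibration takes no time and is no camera call.
- bot.finish_job(): hands the job in; it is judged then, once.
The state is a dict: "clock": time; "q": joint angles; "joint_velocities": joint speeds; "effort": joint torques, N m; "ee_pos": TCP position; "eef_rot": TCP orientation; "force": force on the tool from outside, world axes, zero at the start; "torque": the same for the moment, N m; "gripper_width": finger opening in m; "grasp_force": force on a finger pad.
Only numpy, scipy, OpenCV 4.12 (cv2) and the standard library are available. Lean on these libraries where they do the work, as an engineer would, in place of code of your own. Each camera call takes 0.05 s, during which the arm holds its last target. There are 200 camera calls.

## Working session

There is one attempt and no reset: what is moved stays moved. The work goes in short steps, Python scripts to look and compute and a tool call to move; the robot and the scene stay as the last step left them, time stands still between calls to the robot, and variables do not carry over. Pictures are saved under pics/ and viewed, at most 10 in all, crops included, and the job is handed in when it is done.

Besides the shell and the picture viewer there is one more tool, called after "Emit:" as name(argument=value, ...) on one line, values as JSON. send_rows: Moves the arm, as the interface text tells. Its arguments: {"type":"object","properties":{"rows":{"type":"array","items":{"type":"object","properties":{"hand":{"type":"number"},"x":{"type":"number"},"y":{"type":"number"},"z":{"type":"number"},"ax":{"type":"number"},"ay":{"type":"number"},"az":{"type":"number"}}}},"force":{"type":"number"}},"required":["rows"]}

```bash
mkdir -p pics
python3 - <<'E'
from plant import bot
import cv2,numpy as np
for n in("top","side"):
    im=bot.camera(n);cv2.imwrite(f"pics/{n}0.png",im);c=bot.calibration(n);print(n,np.round(c["mtx"],1).tolist(),np.round(c["xyz"],3),np.round(c["rotation"],3).tolist())
s=bot.observe();print(s["clock"],s["ee_pos"],np.round(s["eef_rot"],3),s["gripper_width"])
E
```

```text
top [[497.8, 0.0, 320.0], [0.0, 497.8, 245.7], [0.0, 0.0, 1.0]] [0.237 0.167 1.197] [[-0.335, -0.905, 0.263], [-0.942, 0.324, -0.086], [-0.007, -0.277, -0.961]]
side [[561.5, 0.0, 315.4], [0.0, 561.5, 229.8], [0.0, 0.0, 1.0]] [-0.045  1.087  0.645] [[-0.872, -0.219, 0.437], [-0.489, 0.37, -0.79], [0.011, -0.903, -0.43]]
0.1 [0.27187996 0.58988146 0.18185229] [[-0.908  0.419 -0.001]
 [ 0.419  0.908 -0.001]
 [-0.    -0.001 -1.   ]] 0.08723313386345294
```

View pics/top0.png

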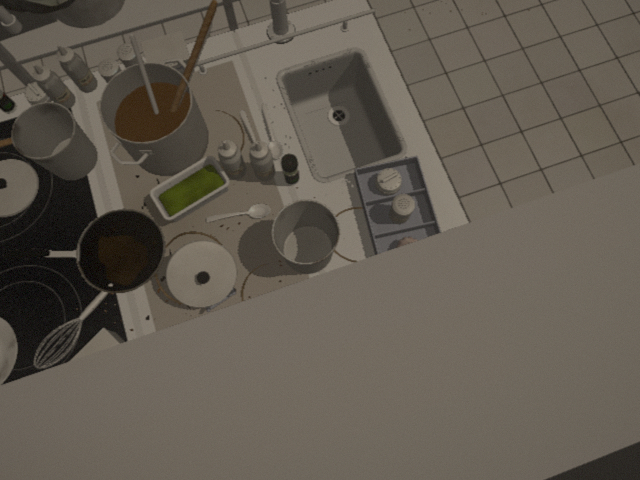

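View pics/side0.png

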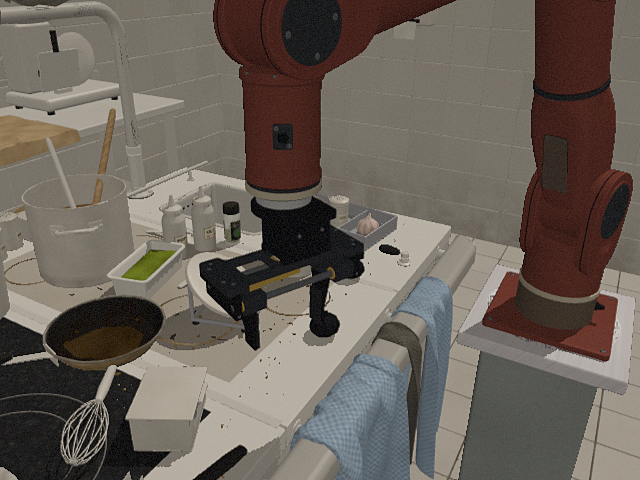

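The top view shows the timer (389,180), shaker (403,205), garlic half hidden (407,241), pail rim about (305,228) and lid knob (203,278). The side view shows the garlic at (367,225); the arm hides the pail.

```bash
cat > h.py <<'E'
from plant import bot
import cv2,numpy as np
from scipy.spatial.transform import Rotation as R
def ray(n,uv):
    c=bot.calibration(n);d=np.array(c["rotation"])@np.linalg.inv(c["mtx"])@np.array([*uv,1.]);return np.array(c["xyz"]),d/np.linalg.norm(d)
def onz(n,uv,z):
    o,d=ray(n,uv);return o+d*(z-o[2])/d[2]
def tri(a,b,na="top",nb="side"):
    o,d=ray(na,a);p,e=ray(nb,b);s=np.linalg.lstsq(np.c_[d,-e],p-o,rcond=None)[0];A=o+d*s[0];B=p+e*s[1];return (A+B)/2,np.linalg.norm(A-B)
def proj(n,P):
    c=bot.calibration(n);q=np.array(c["rotation"]).T@(np.array(P)-c["xyz"]);q=np.array(c["mtx"])@q;return q[:2]/q[2]
def delta(P,Rt=None):
    s=bot.observe();M=np.array(s["eef_rot"]);d=M.T@(np.array(P)-s["ee_pos"])*1000
    return np.round(d,1),(None if Rt is None else np.round(R.from_matrix(M.T@Rt).as_rotvec(),3))
E
python3 - <<'E'
from h import *
t=cv2.imread("pics/top0.png");s=cv2.imread("pics/side0.png")
a=cv2.resize(t[145:325,150:460],None,fx=2.5,fy=2.5,interpolation=cv2.INTER_CUBIC)
a=cv2.convertScaleAbs(a,alpha=1.4)
cv2.imwrite("pics/tc.png",a)
print("garlic z.03 top",onz("top",(407,241),.055),"side",onz("side",(367,226),.026+.004))
print("shaker top",onz("top",(403,203),.083),"timer",onz("top",(389,178),.052))
print("pail",onz("top",(306,226),.153),"knob",onz("top",(203,278),.1))
for uv in((355,170),(417,157),(440,232)):print("tray",onz("top",uv,.04))
E
```

```text
garlic z.03 top [ 0.49063461 -0.13498024  0.055     ] side [ 0.47591761 -0.13020654  0.03      ]
shaker top [ 0.57519534 -0.15456266  0.083     ] timer [ 0.65786405 -0.1558495   0.052     ]
pail [0.57591319 0.08751199 0.153     ] knob [0.55478415 0.34267855 0.1       ]
tray [ 0.71163949 -0.08653388  0.04      ]
tray [ 0.69202654 -0.24771546  0.04      ]
tray [ 0.48811329 -0.22315433  0.04      ]
```

View pics/tc.png

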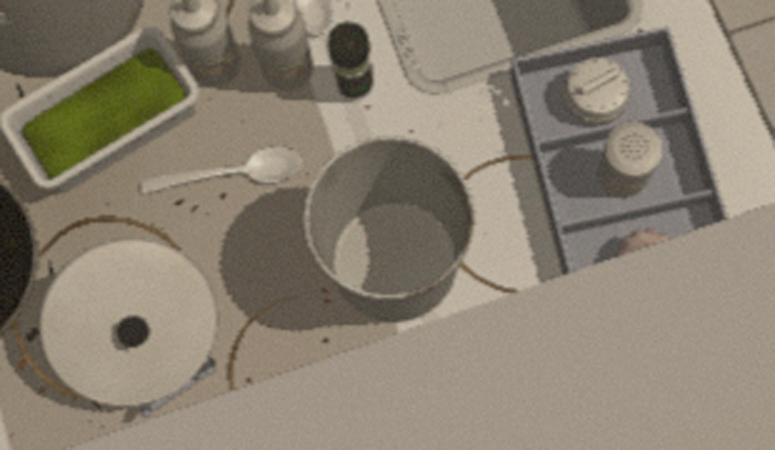

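The crop shows the pail rim centred at about full-image (305,232), lid knob (203,277), tray far corners (356,171) and (417,158), and garlic tip near (406,240). That puts the tray's yaw at about -0.12. Next I refine the garlic in the side view and compute the move above it.

Run:
```python
from h import *
s=cv2.imread("pics/side0.png");x0,y0=350,205
c=s[y0:245,x0:385].astype(int);m=((c[...,2]-c[...,0])>22).astype(np.uint8)
n,l,st,ce=cv2.connectedComponentsWithStats(m);k=1+np.argmax(st[1:,4]);x,y,w,h,a=st[k]
print("bbox",x+x0,y+y0,w,h,a)
u=x+x0+w/2
print("tip",onz("side",(ce[k][0]+x0,y+y0),.063),"mid",onz("side",(u,ce[k][1]+y0),.03))
for P in((.4795,-.139,.063),(.4795,-.139,.004)):print(proj("side",P),proj("top",P))
p=onz("top",(305.4,232),.153);print("pail",p)
Rg=R.from_euler('z',-.12).as_matrix()@np.diag([1,-1,-1.]);Rg2=Rg@np.diag([-1,-1,1.])
print(delta((.4795,-.139,.25),Rg),delta((.4795,-.139,.25),Rg2));print(np.round(Rg,3).tolist())
```

```text
bbox 357 213 22 23 288
tip [ 0.48116024 -0.13701785  0.063     ] mid [ 0.47653771 -0.13781018  0.03      ]
[367.80332719 212.86645006] [410.90282673 243.72739975]
[366.6455432  233.45663265] [406.91107612 250.38712053]
pail [0.5632255  0.09330606 0.153     ]
(array([-493.7, -575.2,  -67.2]), array([-0.00e+00,  2.00e-03,  2.83e+00])) (array([-493.7, -575.2,  -67.2]), array([-0.001, -0.   , -0.312]))
[[0.993, -0.12, 0.0], [-0.12, -0.993, 0.0], [0.0, 0.0, -1.0]]
```

Emit:
send_rows(rows=[{"hand":-1,"x":-45,"y":-40,"z":-30,"az":-0.05},{"hand":-1,"x":-376,"y":-366,"z":-67,"az":-0.2},{"hand":-1,"x":-376,"y":-366,"z":-67,"az":-0.2},{"hand":-1,"x":-376,"y":-366,"z":-67,"az":-0.2},{"hand":-1,"x":-376,"y":-366,"z":-67,"az":-0.2},{"hand":-1,"x":-376,"y":-366,"z":-67,"az":-0.2},{"hand":-1,"x":-376,"y":-366,"z":-67,"az":-0.2},{"hand":-1,"x":-376,"y":-366,"z":-67,"az":-0.2}], force=15)

```text
invalid input
```

```bash
cat >> h.py <<'E'
Rg=R.from_euler('z',-.12).as_matrix()@np.diag([1,-1,-1.])@np.diag([-1,-1,1.])
E
python3 - <<'E'
from h import *
print(delta((.479,-.138,.2),Rg),bot.observe()["ee_pos"],bot.observe()["clock"])
E
```

```text
(array([-492.8, -574.4,  -17.2]), array([-0.001, -0.   , -0.312])) [0.27187996 0.58988146 0.18185229] 0.1
```

Emit:
send_rows(rows=[{"hand":-1,"x":-45,"y":-40,"z":-30,"ax":0,"ay":0,"az":-0.05},{"hand":-1,"x":-376,"y":-366,"z":-67,"ax":0,"ay":0,"az":-0.2},{"hand":-1,"x":-376,"y":-366,"z":-67,"ax":0,"ay":0,"az":-0.2},{"hand":-1,"x":-376,"y":-366,"z":-67,"ax":0,"ay":0,"az":-0.2},{"hand":-1,"x":-376,"y":-366,"z":-67,"ax":0,"ay":0,"az":-0.2},{"hand":-1,"x":-376,"y":-366,"z":-67,"ax":0,"ay":0,"az":-0.2},{"hand":-1,"x":-376,"y":-366,"z":-67,"ax":0,"ay":0,"az":-0.2},{"hand":-1,"x":-376,"y":-366,"z":-67,"ax":0,"ay":0,"az":-0.2}], force=15)

```text
clock: 1.1
ee_pos: [0.4489, 0.1292, 0.247]
eef_rot: [[-0.973, 0.23, 0.0], [0.23, 0.973, 0.0], [0.0, 0.0, -1.0]]
force: [1.7, 0.8, -1.6]
gripper_width: 0.0871
grasp_force: 0.0
```

Run:
```python
from h import *
print(delta((.479,-.138,.2),Rg),bot.observe()["ee_pos"],bot.observe()["clock"])
```

```text
(array([ -90.6, -253.2,   46.9]), array([ 0.   , -0.   , -0.112])) [0.44893408 0.12920121 0.24701671] 1.1
```

Emit:
send_rows(rows=[{"hand":-1,"x":-91,"y":-240,"z":47,"ax":0,"ay":0,"az":-0.112},{"hand":-1,"x":-91,"y":-240,"z":47,"ax":0,"ay":0,"az":-0.112},{"hand":-1,"x":-91,"y":-240,"z":47,"ax":0,"ay":0,"az":-0.112},{"hand":-1,"x":-91,"y":-240,"z":47,"ax":0,"ay":0,"az":-0.112},{"hand":-1,"x":-91,"y":-240,"z":47,"ax":0,"ay":0,"az":-0.112},{"hand":-1,"x":-91,"y":-240,"z":47,"ax":0,"ay":0,"az":-0.112},{"hand":-1,"x":-91,"y":-240,"z":47,"ax":0,"ay":0,"az":-0.112}])

```text
clock: 1.98
ee_pos: [0.4823, -0.1214, 0.1999]
eef_rot: [[-0.993, 0.117, -0.0], [0.117, 0.993, 0.0], [0.0, 0.0, -1.0]]
force: [-0.3, 0.7, 0.1]
gripper_width: 0.0869
grasp_force: 0.0
```

Run:
```python
from h import *
t=bot.camera("top");s=bot.camera("side");cv2.imwrite("pics/top1.png",t);cv2.imwrite("pics/side1.png",s)
print(delta((.479,-.138,.012),Rg),bot.observe()["ee_pos"],bot.observe()["clock"])
```

```text
(array([  1.5, -16.8, 188. ]), array([0.   , 0.   , 0.003])) [ 0.48238533 -0.12151246  0.20004398] 2.075
```

View pics/side1.png

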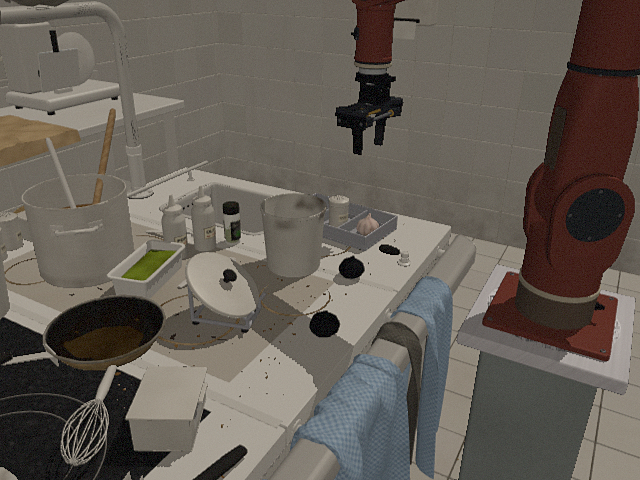

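The lid (knob 229,275), its stand's front feet (194,321)/(249,329), and the pail (about 293,230) are now visible. The fingers are aligned over the garlic, so I descend.

Emit:
send_rows(rows=[{"hand":-1,"x":1.5,"y":-17,"z":60,"ax":0,"ay":0,"az":0},{"hand":-1,"x":1.5,"y":-17,"z":110,"ax":0,"ay":0,"az":0},{"hand":-1,"x":1.5,"y":-17,"z":150,"ax":0,"ay":0,"az":0},{"hand":-1,"x":1.5,"y":-17,"z":175,"ax":0,"ay":0,"az":0},{"hand":-1,"x":1.5,"y":-17,"z":188,"ax":0,"ay":0,"az":0},{"hand":-1,"x":1.5,"y":-17,"z":188,"ax":0,"ay":0,"az":0}])

```text
clock: 2.82
ee_pos: [0.4784, -0.1394, 0.0117]
eef_rot: [[-0.993, 0.119, -0.001], [0.119, 0.993, -0.0], [0.001, -0.0, -1.0]]
force: [0.4, -0.2, 0.2]
gripper_width: 0.0868
grasp_force: 0.0
```

Emit:
send_rows(rows=[{"hand":1,"x":0,"y":0,"z":0,"ax":0,"ay":0,"az":0},{"hand":1,"x":0,"y":0,"z":0,"ax":0,"ay":0,"az":0},{"hand":1,"x":0,"y":0,"z":0,"ax":0,"ay":0,"az":0},{"hand":1,"x":0,"y":0,"z":0,"ax":0,"ay":0,"az":0},{"hand":1,"x":0,"y":0,"z":0,"ax":0,"ay":0,"az":0}], force=12)

```text
clock: 3.45
ee_pos: [0.4787, -0.1399, 0.012]
eef_rot: [[-0.993, 0.12, 0.0], [0.12, 0.993, -0.0], [-0.0, 0.0, -1.0]]
force: [-0.5, 0.9, 0.3]
gripper_width: 0.0447
grasp_force: 0.0
```

Run:
```python
from h import *
t=cv2.imread("pics/top1.png");s=cv2.imread("pics/side1.png")
a,b=onz("side",(194,321),0),onz("side",(249,329),0);print("feet",a,b,np.linalg.norm(a-b),"rack y dir yaw",np.degrees(np.arctan2(*(b-a)[:2][::-1])))
print("knob tri",tri((202.8,277.4),(229,275)))
def blob(im,x0,y0,x1,y1):
    g=cv2.cvtColor(im[y0:y1,x0:x1],cv2.COLOR_BGR2GRAY);m=(g<55).astype(np.uint8)
    n,l,st,ce=cv2.connectedComponentsWithStats(m);return [(ce[k]+[x0,y0],st[k][:]) for k in range(1,n) if st[k][4]>25]
print(blob(t,185,262,220,295));print(blob(s,210,258,250,292))
for n,im,box in(("side",s,(255,180,335,285)),):
    x0,y0,x1,y1=box;e=cv2.resize(im[175:340,170:345],None,fx=4,fy=3.5,interpolation=cv2.INTER_CUBIC);cv2.imwrite("pics/sc.png",cv2.resize(im[175:340,165:345],(792,594)[:2],interpolation=cv2.INTER_CUBIC))
```

```text
feet [0.61173082 0.39227684 0.        ] [0.50203815 0.35958588 0.        ] 0.11446038760598815 rack y dir yaw -163.4047191595656
knob tri (array([0.55682008, 0.34303666, 0.09669428]), np.float64(0.0008848171503315871))
[(array([202.47706422, 277.30275229]), array([ 12,  10,  12,  12, 109], dtype=int32))]
[(array([228.7761194, 275.6119403]), array([ 13,  11,  14,  14, 134], dtype=int32))]
```

View pics/sc.png

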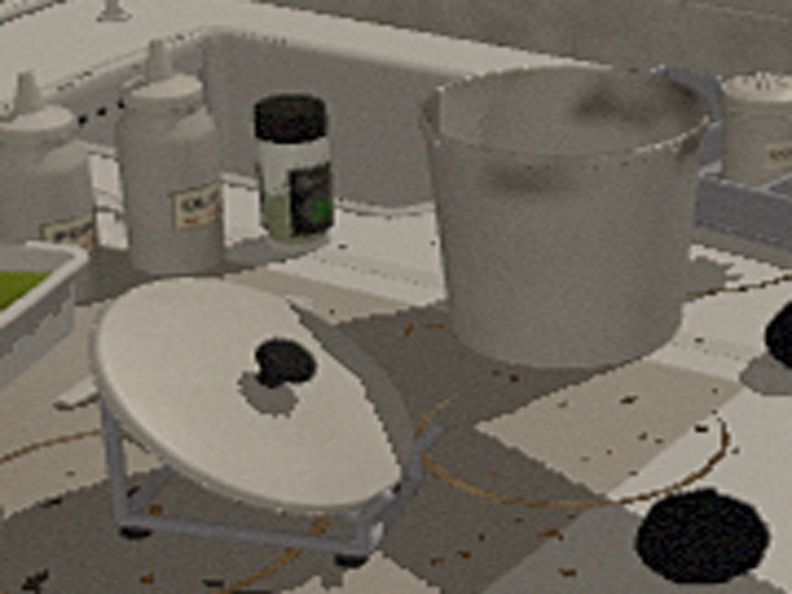

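The crop shows the lid with its lips at the front (right) and the stand's near-side feet at (194,322)/(245,330), giving a rack yaw of about +0.29. The garlic grip reads an opening of 45 mm with no force, so I check it.

Run:
```python
from h import *
print(bot.observe()["gripper_width"],bot.observe()["grasp_force"])
s=bot.camera("side");cv2.imwrite("pics/g1.png",cv2.resize(s[130:255,310:430],(576,600),interpolation=cv2.INTER_CUBIC))
```

```text
0.04474737120576949 0.0
```

View pics/g1.png

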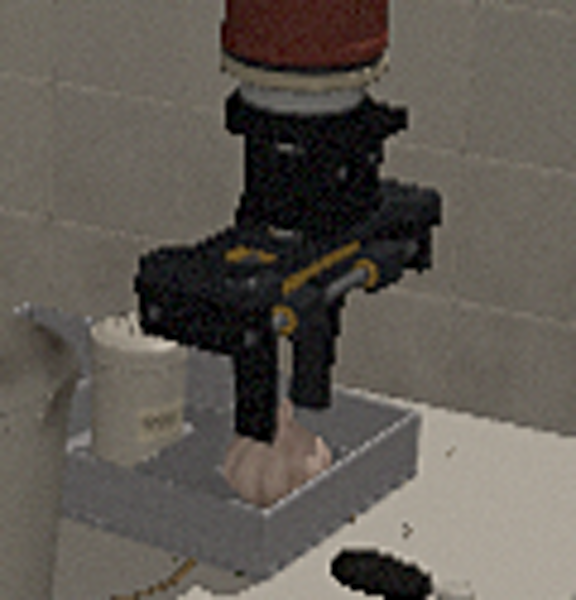

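Run:
```python
from h import *
M=Rg
for P,w in(((.4824,-.1215,.2),.087),((.4787,-.14,.012),.0447)):
    for sgn in(1,-1):
        q=np.array(P)+M[:,1]*sgn*(w/2);print(proj("side",q), proj("side",q+M[:,1]*sgn*.015))
P0=np.array((.272,.59,.182))
s=bot.observe();print(s["ee_pos"],np.round(s["q"],3))
for uv in((363,221.5),(372,214.5)):
    for z in(.012,.03,.05):print(uv,onz("side",uv,z))
```

```text
[357.13571965 168.55662267] [353.75433134 170.20671625]
[375.70813979 159.493413  ] [378.74184917 158.01298428]
[362.73016223 233.58543344] [359.64745957 235.60530829]
[371.64661259 227.7431204 ] [374.55141251 225.8398125 ]
[ 0.47860005 -0.13989979  0.01196249] [-0.46   0.232  0.733  2.047 -0.193  0.93   1.827]
(363, 221.5) [ 0.51254785 -0.18663505  0.012     ]
(363, 221.5) [ 0.496675   -0.15039352  0.03      ]
(363, 221.5) [ 0.4790385  -0.11012515  0.05      ]
(372, 214.5) [ 0.51072859 -0.24216144  0.012     ]
(372, 214.5) [ 0.4949075  -0.20433988  0.03      ]
(372, 214.5) [ 0.47732852 -0.16231592  0.05      ]
```

Run:
```python
from h import *
s0=R.from_matrix([[-.908,.419,0],[.419,.908,0],[0,0,-1]]).as_matrix()
P=np.array((.2719,.5899,.1818))
for dz in(0,.03,.04,.05):
    print(dz,[np.round(proj("side",P+s0[:,1]*k*.0505+[0,0,dz]),1) for k in(1,-1)])
    print("  s1",[np.round(proj("side",np.array((.4824,-.1215,.2))+Rg[:,1]*k*.0505+[0,0,dz]),1) for k in(1,-1)])
    print("  g1",[np.round(proj("side",np.array((.4787,-.14,.012))+Rg[:,1]*k*.03+[0,0,dz]),1) for k in(1,-1)])
# fingertip lowest dark pixels
im=cv2.imread("pics/side1.png");g=cv2.cvtColor(im[100:165,330:410],cv2.COLOR_BGR2GRAY)<45
for a,b in((15,34),(34,60)):
    ys,xs=np.nonzero(g[:,a:b]);y=ys.max();print("tip",330+a+xs[ys>=y-1].mean(),100+y)
im=cv2.imread("pics/side0.png");g=cv2.cvtColor(im[300:360,235:275],cv2.COLOR_BGR2GRAY)<45
ys,xs=np.nonzero(g);y=ys.max();print("s0 tip",235+xs[ys>=y-1].mean(),300+y)
```

```text
0 [array([251.8, 370.8]), array([316.9, 342.5])]
  s1 [array([355.6, 169.3]), array([377.1, 158.8])]
  g1 [array([361.2, 234.6]), array([373.1, 226.8])]
0.03 [array([250.8, 351.4]), array([317.2, 324. ])]
  s1 [array([356.1, 157.3]), array([377.8, 147.3])]
  g1 [array([361.7, 224.1]), array([373.8, 216.5])]
0.04 [array([250.5, 344.8]), array([317.3, 317.7])]
  s1 [array([356.3, 153.2]), array([378.1, 143.4])]
  g1 [array([361.9, 220.5]), array([374., 213.])]
0.05 [array([250.2, 338.1]), array([317.4, 311.3])]
  s1 [array([356.5, 149.1]), array([378.3, 139.5])]
  g1 [array([362.1, 216.9]), array([374.2, 209.5])]
tip 358.1666666666667 154
tip 378.6666666666667 145
s0 tip 255.0 349
```

All three pictures agree: the real fingertips sit about 36 mm short of the reported TCP along the tool axis, so the fingers closed above the bulb. I open, go down another 33 mm and grip again.

Emit:
send_rows(rows=[{"hand":-1,"x":0,"y":1,"z":0,"ax":0,"ay":0,"az":0},{"hand":-1,"x":0,"y":1,"z":0,"ax":0,"ay":0,"az":0},{"hand":-1,"x":0,"y":1,"z":0,"ax":0,"ay":0,"az":0},{"hand":-1,"x":0,"y":1,"z":0,"ax":0,"ay":0,"az":0},{"hand":-1,"x":0,"y":1,"z":12,"ax":0,"ay":0,"az":0},{"hand":-1,"x":0,"y":1,"z":24,"ax":0,"ay":0,"az":0},{"hand":-1,"x":0,"y":1,"z":33,"ax":0,"ay":0,"az":0},{"hand":-1,"x":0,"y":1,"z":33,"ax":0,"ay":0,"az":0}])

```text
clock: 4.5
ee_pos: [0.4778, -0.139, -0.0221]
eef_rot: [[-0.993, 0.12, -0.002], [0.12, 0.993, -0.0], [0.002, -0.001, -1.0]]
force: [-0.4, 0.1, 0.2]
gripper_width: 0.0869
grasp_force: 0.0
```

Emit:
send_rows(rows=[{"hand":1,"x":0,"y":0,"z":0,"ax":0,"ay":0,"az":0},{"hand":1,"x":0,"y":0,"z":0,"ax":0,"ay":0,"az":0},{"hand":1,"x":0,"y":0,"z":0,"ax":0,"ay":0,"az":0},{"hand":1,"x":0,"y":0,"z":0,"ax":0,"ay":0,"az":0},{"hand":1,"x":0,"y":0,"z":0,"ax":0,"ay":0,"az":0},{"hand":1,"x":0,"y":0,"z":0,"ax":0,"ay":0,"az":0}], force=12)

```text
clock: 5.25
ee_pos: [0.4789, -0.1388, -0.0209]
eef_rot: [[-0.993, 0.119, 0.0], [0.119, 0.993, 0.0], [-0.0, 0.0, -1.0]]
force: [-0.0, 1.3, 2.9]
gripper_width: 0.0564
grasp_force: 12.0
```

Emit:
send_rows(rows=[{"hand":1,"x":0,"y":0,"z":-30,"ax":0,"ay":0,"az":0},{"hand":1,"x":0,"y":0,"z":-80,"ax":0,"ay":0,"az":0},{"hand":1,"x":0,"y":0,"z":-130,"ax":0,"ay":0,"az":0},{"hand":1,"x":0,"y":0,"z":-180,"ax":0,"ay":0,"az":0},{"hand":1,"x":0,"y":0,"z":-210,"ax":0,"ay":0,"az":0},{"hand":1,"x":0,"y":0,"z":-210,"ax":0,"ay":0,"az":0}])

```text
clock: 6.0
ee_pos: [0.48, -0.1392, 0.1909]
eef_rot: [[-0.993, 0.12, 0.004], [0.12, 0.993, 0.0], [-0.004, 0.001, -1.0]]
force: [-0.7, 0.7, -0.7]
gripper_width: 0.0569
grasp_force: 12.0
```

Run:
```python
from h import *
s=cv2.imread("pics/side1.png")
print("pail rim tri",tri((305.4,232),(293.9,206.7)),"side z",onz("side",(293.9,206.7),.153))
print("base L/R mid at z0 side", onz("side",(165+567/4.4,175+365/3.6),0))
a,b=onz("side",(194.1,322),.0),onz("side",(244.5,330),.0);print("feet",a,b,np.arctan2(*(a-b)[:2][::-1]))
k,_=tri((202.5,277.3),(228.8,275.6));print("knob",k)
print(delta((.565,.092,.185),Rg),bot.observe()["ee_pos"],bot.observe()["gripper_width"])
```

```text
pail rim tri (array([0.56339041, 0.0922184 , 0.14721749]), np.float64(0.003441709745247423)) side z [0.55431324 0.10391589 0.153     ]
base L/R mid at z0 side [0.53194629 0.14242854 0.        ]
feet [0.60930792 0.39483308 0.        ] [0.50764907 0.36665221 0.        ] 0.27041982438566686
knob [0.55729491 0.34363231 0.09562082]
(array([-56.7, 239.7,   6.4]), array([0.001, 0.004, 0.   ])) [ 0.48001548 -0.13918742  0.19092707] 0.056914245254165434
```

Emit:
send_rows(rows=[{"hand":1,"x":-15,"y":60,"z":0,"ax":0,"ay":0,"az":0},{"hand":1,"x":-28,"y":120,"z":0,"ax":0,"ay":0,"az":0},{"hand":1,"x":-42,"y":180,"z":0,"ax":0,"ay":0,"az":0},{"hand":1,"x":-52,"y":220,"z":0,"ax":0,"ay":0,"az":0},{"hand":1,"x":-55,"y":241,"z":0,"ax":0,"ay":0,"az":0},{"hand":1,"x":-55,"y":241,"z":0,"ax":0,"ay":0,"az":0},{"hand":1,"x":-55,"y":241,"z":0,"ax":0,"ay":0,"az":0}])

```text
clock: 6.88
ee_pos: [0.5618, 0.0915, 0.1887]
eef_rot: [[-0.993, 0.122, -0.0], [0.122, 0.993, -0.001], [0.0, -0.001, -1.0]]
force: [0.3, -0.5, -0.9]
gripper_width: 0.0571
grasp_force: 12.0
```

Run:
```python
from h import *
t=bot.camera("top");s=bot.camera("side");o=bot.observe();print(o["clock"],o["ee_pos"],o["gripper_width"])
a=cv2.resize(t[180:290,250:370],(400,367),interpolation=cv2.INTER_CUBIC);b=cv2.resize(s[130:290,235:355],(400,533),interpolation=cv2.INTER_CUBIC)
c=np.zeros((533,800,3),np.uint8);c[:367,:400]=a;c[:,400:]=b;cv2.imwrite("pics/p1.png",cv2.convertScaleAbs(c,alpha=1.4))
```

```text
6.975 [0.5619781  0.0916787  0.18907981] 0.05671198735243085
```

View pics/p1.png

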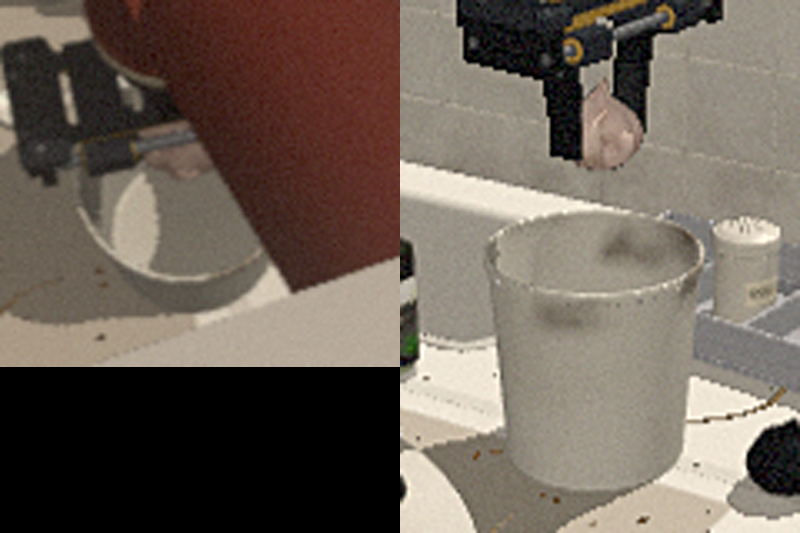

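The garlic is held upright over the pail mouth; the pail rim centre in the side view is about (293,206). I lower it a little and release.

Emit:
send_rows(rows=[{"hand":1,"x":0,"y":4,"z":40,"ax":0,"ay":0,"az":0},{"hand":1,"x":0,"y":4,"z":80,"ax":0,"ay":0,"az":0},{"hand":1,"x":0,"y":4,"z":102,"ax":0,"ay":0,"az":0},{"hand":1,"x":0,"y":4,"z":102,"ax":0,"ay":0,"az":0},{"hand":-0.75,"x":0,"y":4,"z":102,"ax":0,"ay":0,"az":0},{"hand":-0.75,"x":0,"y":4,"z":102,"ax":0,"ay":0,"az":0},{"hand":-0.75,"x":0,"y":4,"z":102,"ax":0,"ay":0,"az":0}])

```text
clock: 7.85
ee_pos: [0.5631, 0.0979, 0.0878]
eef_rot: [[-0.993, 0.12, 0.001], [0.12, 0.993, 0.001], [-0.001, 0.001, -1.0]]
force: [0.2, -0.5, 0.9]
gripper_width: 0.074
grasp_force: 0.0
```

Emit:
send_rows(rows=[{"hand":-0.75,"x":0,"y":0,"z":-50,"ax":0,"ay":0,"az":0},{"hand":-0.75,"x":0,"y":0,"z":-110,"ax":0,"ay":0,"az":0},{"hand":-0.75,"x":0,"y":0,"z":-150,"ax":0,"ay":0,"az":0},{"hand":-1,"x":0,"y":50,"z":-160,"ax":0,"ay":0,"az":0},{"hand":-1,"x":0,"y":110,"z":-160,"ax":0,"ay":0,"az":0},{"hand":-1,"x":0,"y":170,"z":-160,"ax":0,"ay":0,"az":0},{"hand":-1,"x":0,"y":170,"z":-160,"ax":0,"ay":0,"az":0}])

```text
clock: 8.72
ee_pos: [0.5814, 0.2733, 0.2458]
eef_rot: [[-0.994, 0.111, -0.002], [0.111, 0.994, 0.001], [0.002, 0.001, -1.0]]
force: [-0.2, 0.0, 0.4]
gripper_width: 0.087
grasp_force: 0.0
```

Run:
```python
from h import *
t=bot.camera("top");s=bot.camera("side");cv2.imwrite("pics/top2.png",t);cv2.imwrite("pics/side2.png",s);o=bot.observe();print(o["clock"],o["ee_pos"],np.round(o["q"],2),o["gripper_width"])
# pink inside pail (top)
c=t.astype(int);m=((c[...,2]-c[...,0])>20)&((c[...,2]-c[...,0])<50);x=m[190:280,265:345].astype(np.uint8)
n,l,st,ce=cv2.connectedComponentsWithStats(x);print([(ce[k]+[265,190],st[k][4]) for k in range(1,n) if st[k][4]>30])
print("pail proj",proj("side",(.562,.093,.153)),proj("side",(.558,.099,.153)),proj("top",(.558,.099,.153)))
# pose for the lid: 
psi=.28;n_=np.array([-np.sin(.611)*np.cos(psi),-np.sin(.611)*np.sin(psi),np.cos(.611)])
print("n",n_,"knob top tri gives lid origin",np.array([.5573,.3436,.0956])-n_*.03)
from math import pi
for a in(0,pi/2,-pi/2,pi):
    z=-n_;y0=np.array([-np.sin(psi),np.cos(psi),0]);x0=np.cross(y0,z)
    M=np.c_[x0,y0,z]@R.from_euler('z',a).as_matrix();k=np.array([.5573,.3436,.0956])-n_*.006
    print(round(a,2),delta(k,M))
a=cv2.resize(t[180:290,250:370],(400,367),interpolation=cv2.INTER_CUBIC);b=cv2.resize(s[130:350,155:345],(400,463),interpolation=cv2.INTER_CUBIC)
c=np.zeros((463,800,3),np.uint8);c[:367,:400]=a;c[:,400:]=b;cv2.imwrite("pics/p2.png",cv2.convertScaleAbs(c,alpha=1.4))
```

```text
8.825 [0.58287531 0.26687401 0.24672702] [-0.89  0.31  0.52  1.41 -0.15  1.46  1.07] 0.08707696826171936
[(array([298.20963365, 237.2550882 ]), np.int32(4422))]
pail proj [293.4959623  204.37269947] [293.63099702 205.62624735] [303.72912064 234.96769293]
n [-0.55134484 -0.15854159  0.81907474] knob top tri gives lid origin [0.57384035 0.34835625 0.07102776]
0 (array([ 31.3,  74.6, 156. ]), array([-0.123, -0.603, -0.386]))
1.57 (array([ 31.3,  74.6, 156. ]), array([-0.539, -0.357,  1.134]))
-1.57 (array([ 31.3,  74.6, 156. ]), array([ 0.397, -0.6  , -1.899]))
3.14 (array([ 31.3,  74.6, 156. ]), array([-0.829,  0.169,  2.629]))
```

View pics/p2.png

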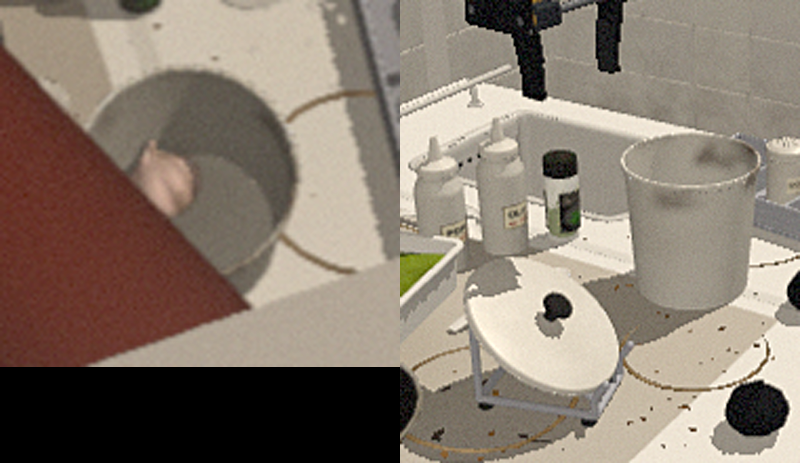

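Run:
```python
from h import *
for z in(.02,.04):
    a,b=onz("top",(210,309),z),onz("top",(235.2,292.2),z);d=(a-b)[:2];print("front bar",z,a,b,np.linalg.norm(d),"psi",np.arctan2(-d[0],d[1]))
# lid rim in top: cast rim contour to lid plane for known tilt, check circle fit at both feet psi
t=cv2.imread("pics/top0.png");g=cv2.cvtColor(t,cv2.COLOR_BGR2GRAY)[235:315,155:245]
hsv=cv2.cvtColor(t,cv2.COLOR_BGR2HSV)[235:315,155:245]
m=cv2.morphologyEx((g>118).astype(np.uint8),cv2.MORPH_OPEN,np.ones((3,3)));print(g[40,20],g[5,5],g[40,80])
n,l,st,ce=cv2.connectedComponentsWithStats(m);k=1+np.argmax(st[1:,4]);print(st[k])
cs,_=cv2.findContours((l==k).astype(np.uint8),cv2.RETR_EXTERNAL,cv2.CHAIN_APPROX_NONE);c=cv2.convexHull(cs[0])[:,0]+[155,235]
print(cv2.fitEllipse(c.astype(np.float32)))
for psi in(.2,.27,.35,.45,.55):
    nn=np.array([-np.sin(.611)*np.cos(psi),-np.sin(.611)*np.sin(psi),np.cos(.611)]);o0=np.array([.5573,.3436,.0956])-nn*.028
    P=[]
    for uv in c:
        o,d=ray("top",uv);P.append(o+d*((o0-o)@nn)/(d@nn))
    P=np.array(P)-o0;y=np.array([-np.sin(psi),np.cos(psi),0]);x=np.cross(y,nn);q=np.c_[P@x,P@y].astype(np.float32)
    print(psi,cv2.fitEllipse(q))
```

```text
front bar 0.02 [0.49974323 0.36038358 0.02      ] [0.51836576 0.29212334 0.02      ] 0.07075492188237864 psi 0.26633521836267426
front bar 0.04 [0.49527992 0.35709547 0.04      ] [0.51358604 0.28999502 0.04      ] 0.06955273738941119 psi 0.26633521836267415
114 26 114
[ 41   7  26  11 177]
((207.52227783203125, 246.73365783691406), (10.054594039916992, 26.977102279663086), 97.44091033935547)
0.2 ((0.04959903284907341, -0.04327504336833954), (0.023708244785666466, 0.06079908460378647), 140.97152709960938)
0.27 ((0.046520981937646866, -0.047093868255615234), (0.023604638874530792, 0.06114925816655159), 137.2584991455078)
0.35 ((0.042697444558143616, -0.051283471286296844), (0.023501506075263023, 0.06160932406783104), 133.12901306152344)
0.45 ((0.037474751472473145, -0.05624423548579216), (0.02340403012931347, 0.06225176528096199), 128.1285400390625)
0.55 ((0.031777653843164444, -0.06088002398610115), (0.0233510360121727, 0.06294272094964981), 123.29082489013672)
```

```bash
cat >> h.py <<'E'
psi=.268;K=np.array([.557,.3435,.0950]);nl=np.array([-np.sin(.611)*np.cos(psi),-np.sin(.611)*np.sin(psi),np.cos(.611)])
O=K-.024*nl;_y=np.array([-np.sin(psi),np.cos(psi),0]);_z=-nl;ML=np.c_[np.cross(_y,_z),_y,_z]
if ML[:,0]@np.array([1,0,0])>0: pass
E
python3 - <<'E'
from h import *
M=ML@np.diag([-1,-1,1.])
print(O,delta(O+nl*(.1-.036),ML),delta(O+nl*(.1-.036),M));print(np.round(ML,2).tolist())
E
```

```text
[0.57027698 0.34714594 0.07534221] (array([ 56. ,  64.5, 118.9]), array([-0.119, -0.603, -0.374])) (array([ 56. ,  64.5, 118.9]), array([-0.833,  0.164,  2.64 ]))
[[-0.79, -0.26, 0.55], [-0.22, 0.96, 0.15], [-0.57, 0.0, -0.82]]
```

The front bar between the lips (70 mm, as specified) and the feet agree on a yaw of 0.268; the lid's origin height comes out at 75.3 mm against the 75 expected. I move to a standoff along the lid axis.

Emit:
send_rows(rows=[{"hand":0,"x":15,"y":15,"z":0,"ax":-0.03,"ay":-0.15,"az":-0.09},{"hand":0,"x":30,"y":35,"z":20,"ax":-0.06,"ay":-0.3,"az":-0.18},{"hand":0,"x":45,"y":50,"z":50,"ax":-0.09,"ay":-0.45,"az":-0.28},{"hand":0,"x":56,"y":64,"z":80,"ax":-0.119,"ay":-0.603,"az":-0.374},{"hand":0,"x":56,"y":64,"z":110,"ax":-0.119,"ay":-0.603,"az":-0.374},{"hand":0,"x":56,"y":64,"z":119,"ax":-0.119,"ay":-0.603,"az":-0.374},{"hand":0,"x":56,"y":64,"z":119,"ax":-0.119,"ay":-0.603,"az":-0.374},{"hand":0,"x":56,"y":64,"z":119,"ax":-0.119,"ay":-0.603,"az":-0.374}])

```text
clock: 9.82
ee_pos: [0.5366, 0.337, 0.1299]
eef_rot: [[-0.79, -0.262, 0.555], [-0.213, 0.965, 0.153], [-0.575, 0.002, -0.818]]
force: [0.0, 0.1, 0.6]
gripper_width: 0.0436
grasp_force: 0.0
```

Run:
```python
from h import *
s=bot.camera("side");cv2.imwrite("pics/side3.png",s);t=bot.camera("top");cv2.imwrite("pics/top3.png",t)
o=bot.observe();print(o["clock"],o["ee_pos"],o["gripper_width"],np.round(o["q"],2))
print(delta(O+nl*(.018-.036),ML))
M=np.array(o["eef_rot"]);P=o["ee_pos"]
for off in(0,.036):
    print(off,[np.round(proj("side",P-M[:,2]*off+k*M[:,1]*.03),1) for k in(1,-1)],np.round([proj("top",P-M[:,2]*off+k*M[:,1]*.03) for k in(1,-1)],1).tolist())
cv2.imwrite("pics/l1.png",cv2.convertScaleAbs(cv2.resize(s[165:345,165:345],(600,600),interpolation=cv2.INTER_CUBIC),alpha=1.4))
```

```text
9.925 [0.53610698 0.33716638 0.12949007] 0.04368970465758348 [-1.16 -0.05  0.32  2.18  0.64  0.57  0.53]
(array([ 2. ,  0.5, 82.8]), array([ 0.   ,  0.002, -0.003]))
0 [array([232.6, 268.9]), array([244.1, 254.3])] [[192.8, 289.9], [216.3, 274.5]]
0.036 [array([242.4, 256.2]), array([253.6, 242. ])] [[194.3, 295.1], [218.5, 279.2]]
```

View pics/l1.png

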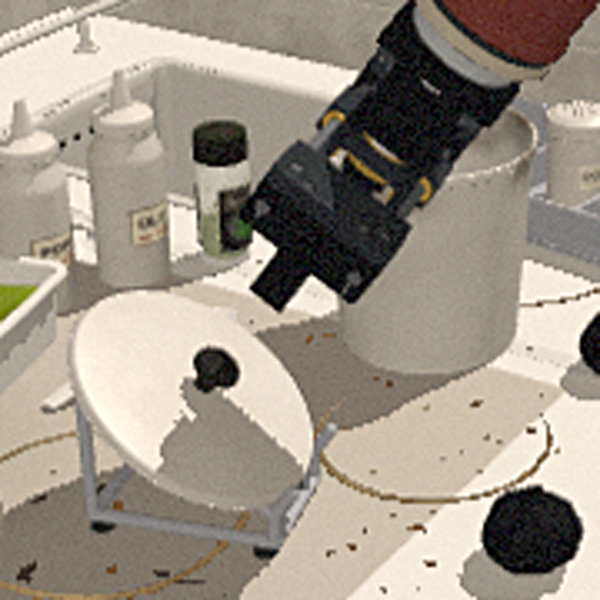

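The near fingertip is at (245,255) against a predicted (242,256), so the 36 mm offset holds in tool axes. I approach the knob.

Emit:
send_rows(rows=[{"hand":-0.4,"x":2,"y":0.5,"z":20,"ax":0,"ay":0,"az":0},{"hand":-0.4,"x":2,"y":0.5,"z":40,"ax":0,"ay":0,"az":0},{"hand":-0.4,"x":2,"y":0.5,"z":58,"ax":0,"ay":0,"az":0},{"hand":-0.4,"x":2,"y":0.5,"z":70,"ax":0,"ay":0,"az":0},{"hand":-0.4,"x":2,"y":0.5,"z":78,"ax":0,"ay":0,"az":0},{"hand":-0.4,"x":2,"y":0.5,"z":84,"ax":0,"ay":0,"az":0},{"hand":-0.4,"x":2,"y":0.5,"z":84,"ax":0,"ay":0,"az":0}])

```text
clock: 10.8
ee_pos: [0.5798, 0.3495, 0.0579]
eef_rot: [[-0.79, -0.263, 0.553], [-0.215, 0.965, 0.152], [-0.574, 0.001, -0.819]]
force: [-0.1, 1.2, -0.5]
gripper_width: 0.0606
grasp_force: 0.0
```

Run:
```python
from h import *
s=bot.camera("side");cv2.imwrite("pics/side4.png",s)
o=bot.observe();print(o["clock"],o["ee_pos"],o["force"],o["gripper_width"]);print(delta(O+nl*(.016-.036),ML))
cv2.imwrite("pics/l2.png",cv2.convertScaleAbs(cv2.resize(s[215:345,165:295],(600,600),interpolation=cv2.INTER_CUBIC),alpha=1.6))
```

```text
10.85 [0.57974738 0.34959995 0.05808915] [ 0.25419228 -0.49917962 -1.14675362] 0.06106149677841741
(array([-1.9,  0.1,  0.3]), array([ 0.   , -0.   , -0.002]))
```

View pics/l2.png

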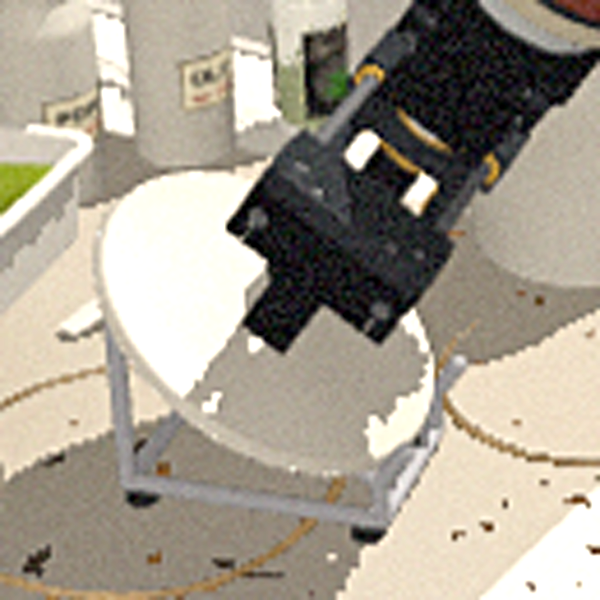

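Ten pictures viewed. The near finger is beside the knob just above the lid, with no contact force; I close.

Emit:
send_rows(rows=[{"hand":-0.4,"x":-2,"y":0,"z":1,"ax":0,"ay":0,"az":0},{"hand":1,"x":-2,"y":0,"z":1,"ax":0,"ay":0,"az":0},{"hand":1,"x":-2,"y":0,"z":1,"ax":0,"ay":0,"az":0},{"hand":1,"x":-2,"y":0,"z":1,"ax":0,"ay":0,"az":0},{"hand":1,"x":-2,"y":0,"z":1,"ax":0,"ay":0,"az":0},{"hand":1,"x":-2,"y":0,"z":1,"ax":0,"ay":0,"az":0},{"hand":1,"x":-2,"y":0,"z":1,"ax":0,"ay":0,"az":0}], force=45)

```text
clock: 11.72
ee_pos: [0.5818, 0.3502, 0.0583]
eef_rot: [[-0.79, -0.264, 0.553], [-0.215, 0.965, 0.152], [-0.574, 0.001, -0.819]]
force: [-1.6, -0.2, -0.2]
gripper_width: 0.0286
grasp_force: 45.0
```

Emit:
send_rows(rows=[{"hand":1,"x":0,"y":0,"z":-10,"ax":0,"ay":0,"az":0},{"hand":1,"x":0,"y":0,"z":-25,"ax":0,"ay":0,"az":0},{"hand":1,"x":0,"y":0,"z":-45,"ax":0,"ay":0,"az":0},{"hand":1,"x":0,"y":0,"z":-75,"ax":0,"ay":0,"az":0},{"hand":1,"x":0,"y":0,"z":-105,"ax":0,"ay":0,"az":0},{"hand":1,"x":0,"y":0,"z":-135,"ax":0,"ay":0,"az":0},{"hand":1,"x":0,"y":0,"z":-150,"ax":0,"ay":0,"az":0},{"hand":1,"x":0,"y":0,"z":-150,"ax":0,"ay":0,"az":0}])

```text
clock: 12.72
ee_pos: [0.4985, 0.3276, 0.1823]
eef_rot: [[-0.79, -0.264, 0.554], [-0.215, 0.965, 0.154], [-0.574, 0.003, -0.819]]
force: [0.3, 0.0, -2.4]
gripper_width: 0.0281
grasp_force: 45.0
```

Run:
```python
from h import *
o=bot.observe();print(o["clock"],o["ee_pos"],o["force"],o["gripper_width"],np.round(o["q"],2))
ang=psi  # keep tool y along rack y, level
Y=_y;Z=np.array([0,0,-1.]);Ml=np.c_[np.cross(Y,Z),Y,Z]
for P in((.53,.33,.25),(.56,.095,.24)):print(delta(P,Ml))
```

```text
12.725 [0.49854678 0.32758186 0.18228075] [ 0.2660223   0.01117385 -2.35889668] 0.028103934570310903 [-1.19 -0.2   0.27  2.18  0.62  0.74  0.54]Traceback (most recent call last):
  File "<stdin>", line 4, in <module>
NameError: name '_y' is not defined
```

Lid held (2.4 N of weight). Compute the levelling move.

Run:
```python
from h import *
Y=np.array([-np.sin(psi),np.cos(psi),0]);Z=np.array([0,0,-1.]);Ml=np.c_[np.cross(Y,Z),Y,Z]
for P in((.53,.33,.26),(.56,.095,.26)):print(delta(P,Ml))
```

```text
(array([-70. ,  -5.8, -45.8]), array([ 0.002,  0.612, -0.002]))
(array([ -43.3, -240.3,  -65.4]), array([ 0.002,  0.612, -0.002]))
```

Emit:
send_rows(rows=[{"hand":1,"x":-25,"y":-2,"z":-20,"ax":0,"ay":0.1,"az":0},{"hand":1,"x":-50,"y":-4,"z":-35,"ax":0,"ay":0.23,"az":0},{"hand":1,"x":-70,"y":-6,"z":-46,"ax":0,"ay":0.36,"az":0},{"hand":1,"x":-70,"y":-6,"z":-46,"ax":0,"ay":0.49,"az":0},{"hand":1,"x":-70,"y":-6,"z":-46,"ax":0.002,"ay":0.58,"az":0},{"hand":1,"x":-70,"y":-6,"z":-46,"ax":0.002,"ay":0.612,"az":0},{"hand":1,"x":-70,"y":-6,"z":-46,"ax":0.002,"ay":0.612,"az":0}])

```text
clock: 13.6
ee_pos: [0.5312, 0.329, 0.2572]
eef_rot: [[-0.965, -0.262, -0.001], [-0.262, 0.965, -0.004], [0.002, -0.004, -1.0]]
force: [0.2, -0.0, -2.4]
gripper_width: 0.0281
grasp_force: 45.0
```

Run:
```python
from h import *
Y=np.array([-np.sin(psi),np.cos(psi),0]);Z=np.array([0,0,-1.]);Ml=np.c_[np.cross(Y,Z),Y,Z]
o=bot.observe();print(o["clock"],o["ee_pos"],o["force"],o["gripper_width"],np.round(o["q"],2))
print(delta((.56,.095,.26),Ml))
# pail refine: rim in clear side1 (edges by hand): far/near/left/right
s=cv2.imread("pics/side1.png");t=cv2.imread("pics/top0.png")
L,Rr=onz("side",(165+424/4.4,175+112/3.6),.153),onz("side",(165+709/4.4,175+118/3.6),.153)
N,F=onz("side",(293.5,175+160/3.6),.153),onz("side",(293.5,175+68/3.6),.153)
print("side rim",L,Rr,np.linalg.norm(L-Rr),N,F,np.linalg.norm(N-F),(N+F)/2,(L+Rr)/2)
q=[onz("top",(150+x/2.5,145+y/2.5),.153) for x,y in((305,215),(473,222),(388,138),(388,298))]
print("top rim",np.round(q,3).tolist(),np.linalg.norm(q[0]-q[1]),np.linalg.norm(q[2]-q[3]),(q[0]+q[1])/2,(q[2]+q[3])/2)
```

```text
13.6 [0.53116688 0.32901093 0.25724396] [ 0.18345396 -0.01091993 -2.39652415] 0.028082790198846394 [-1.09  0.28  0.59  1.43 -0.15  1.48  1.33]
(array([  33.4, -233.4,   -1.8]), array([-0.004, -0.002, -0.003]))
side rim [0.61827162 0.13815651 0.153     ] [0.48971561 0.0724966  0.153     ] 0.1443532782423391 [0.51943111 0.1630195  0.153     ] [0.59486211 0.03891578 0.153     ] 0.14522936480453996 [0.55714661 0.10096764 0.153     ] [0.55399362 0.10532655 0.153     ]
top rim [[0.59, 0.162, 0.153], [0.534, 0.025, 0.153], [0.634, 0.069, 0.153], [0.494, 0.118, 0.153]] 0.14809413165590224 0.1477547711857253 [0.56224225 0.09328536 0.153     ] [0.56423973 0.09342095 0.153     ]
```

Emit:
send_rows(rows=[{"hand":1,"x":6,"y":-40,"z":0,"ax":0,"ay":0,"az":0},{"hand":1,"x":14,"y":-90,"z":0,"ax":0,"ay":0,"az":0},{"hand":1,"x":21,"y":-140,"z":0,"ax":0,"ay":0,"az":0},{"hand":1,"x":28,"y":-190,"z":10,"ax":0,"ay":0,"az":0},{"hand":1,"x":32,"y":-220,"z":30,"ax":-0.004,"ay":0,"az":0},{"hand":1,"x":33,"y":-234,"z":50,"ax":-0.004,"ay":0,"az":0},{"hand":1,"x":33,"y":-234,"z":65,"ax":-0.004,"ay":0,"az":0},{"hand":1,"x":33,"y":-234,"z":65,"ax":-0.004,"ay":0,"az":0}])

```text
clock: 14.6
ee_pos: [0.559, 0.0962, 0.1931]
eef_rot: [[-0.964, -0.264, -0.004], [-0.264, 0.964, 0.002], [0.003, 0.003, -1.0]]
force: [1.1, -0.2, -1.7]
gripper_width: 0.0282
grasp_force: 45.0
```

Run:
```python
from h import *
s=bot.camera("side");t=bot.camera("top");cv2.imwrite("pics/side5.png",s);cv2.imwrite("pics/top5.png",t)
o=bot.observe();print(o["clock"],o["ee_pos"],np.round(o["eef_rot"],3)[:,2],o["force"],o["gripper_width"],np.round(o["q"],2))
c=np.array(o["ee_pos"])+[0,0,.0208]
print("lid predicted L,R,near,far in side")
# right-left extents in side view by brightness along rows
g=cv2.cvtColor(s,cv2.COLOR_BGR2GRAY)
for v in range(165,262,6):print(v,g[v,248:340:3].tolist())
```

```text
14.7 [0.56004676 0.09644758 0.19461853] [-0.001  0.003 -1.   ] [-0.08831653  0.37700394 -2.68683759] 0.028305963811194056 [-0.87  0.18  0.71  1.68 -0.13  1.33  1.71]
lid predicted L,R,near,far in side
165 [102, 105, 98, 105, 105, 100, 108, 111, 101, 98, 99, 100, 95, 0, 24, 13, 20, 24, 114, 98, 103, 101, 106, 96, 103, 96, 99, 96, 102, 99, 100]
171 [99, 99, 98, 98, 101, 106, 101, 86, 92, 92, 89, 94, 96, 8, 7, 20, 11, 97, 160, 155, 155, 155, 156, 162, 152, 82, 96, 98, 98, 98, 98]
177 [103, 95, 91, 95, 91, 96, 92, 92, 100, 93, 96, 94, 95, 94, 96, 95, 92, 152, 151, 152, 152, 152, 155, 151, 156, 157, 157, 152, 98, 93, 90]
183 [166, 168, 162, 161, 101, 96, 99, 94, 95, 98, 94, 90, 91, 151, 157, 152, 154, 154, 152, 153, 155, 155, 157, 152, 153, 150, 159, 131, 94, 98, 94]
189 [157, 166, 165, 163, 164, 159, 111, 105, 111, 107, 99, 93, 98, 153, 153, 152, 156, 156, 154, 158, 168, 165, 146, 127, 133, 104, 95, 94, 92, 96, 100]
195 [106, 102, 101, 106, 107, 120, 133, 143, 140, 135, 124, 94, 98, 102, 103, 109, 109, 102, 99, 104, 105, 120, 92, 89, 90, 94, 95, 92, 92, 76, 118]
201 [102, 103, 107, 105, 
[... 921 characters left out ...]
 103, 105, 107, 108, 104, 107, 104, 106, 100, 101, 99, 102, 78, 75, 96, 86, 84, 90]
243 [166, 162, 166, 162, 162, 150, 86, 96, 97, 96, 104, 101, 107, 105, 106, 107, 106, 106, 105, 104, 102, 104, 99, 99, 103, 161, 91, 104, 105, 104, 103]
249 [153, 155, 153, 156, 165, 165, 77, 96, 94, 100, 103, 103, 104, 106, 109, 111, 109, 109, 104, 106, 103, 103, 99, 99, 106, 163, 164, 166, 163, 164, 170]
255 [166, 167, 163, 167, 165, 163, 112, 95, 98, 100, 99, 107, 105, 105, 108, 106, 110, 111, 108, 106, 102, 104, 101, 101, 123, 174, 94, 106, 99, 161, 156]
261 [136, 139, 140, 97, 80, 80, 88, 94, 102, 100, 106, 104, 107, 109, 111, 109, 111, 107, 109, 105, 105, 100, 100, 98, 158, 164, 163, 165, 165, 163, 165]
```

```bash
cat > chk.py <<'E'
from h import *
def chk(im,ee):
    s1=cv2.imread("pics/side1.png")
    d=np.abs(cv2.GaussianBlur(im,(3,3),0).astype(int)-cv2.GaussianBlur(s1,(3,3),0)).max(2)>14
    m=d.astype(np.uint8);m[:,:240]=0;m[:,350:]=0;m[:160]=0;m[232:]=0
    m=cv2.morphologyEx(m,cv2.MORPH_OPEN,np.ones((2,2)))
    for v in range(166,226,4):
        x=np.nonzero(m[v])[0];print(v,(x.min(),x.max(),len(x)) if len(x) else None,end="; ")
    c=np.array(ee)+[0,0,.0208];th=np.linspace(0,2*np.pi,72)
    q=np.array([proj("side",c+.081*np.array([np.cos(a),np.sin(a),0])) for a in th]);print("\npredicted lid u",q[:,0].min(),q[:,0].max(),"v",q[:,1].min(),q[:,1].max(),"rightmost v",q[q[:,0].argmax()],"left",q[q[:,0].argmin()])
    return m
if __name__=="__main__":
    chk(cv2.imread("pics/side5.png"),bot.observe()["ee_pos"])
    r=np.array([proj("side",np.array([.561,.0955,.153])+.075*np.array([np.cos(a),np.sin(a),0])) for a in np.linspace(0,6.28,72)])
    print("pred pail rim u",r[:,0].min(),r[:,0].max(),"v",r[:,1].min(),r[:,1].max(),"observed u 261.4-326.1 v 193.9-219.4")
E
python3 chk.py
```

```text
166 (np.int64(287), np.int64(302), 16); 170 (np.int64(278), np.int64(319), 41); 174 (np.int64(287), np.int64(327), 40); 178 (np.int64(297), np.int64(330), 34); 182 (np.int64(292), np.int64(331), 40); 186 (np.int64(259), np.int64(329), 55); 190 (np.int64(265), np.int64(323), 58); 194 (np.int64(280), np.int64(310), 16); 198 (np.int64(316), np.int64(318), 3); 202 (np.int64(266), np.int64(325), 6); 206 (np.int64(266), np.int64(327), 7); 210 (np.int64(266), np.int64(268), 3); 214 None; 218 None; 222 None; 
predicted lid u 256.18154987294537 330.2153627688964 v 166.70390421042572 192.49970867927163 rightmost v [330.21536277 179.54045348] left [256.18154987 179.83908805]
pred pail rim u 259.72634579938574 326.72706029176345 v 192.4687060128769 218.60910497595628 observed u 261.4-326.1 v 193.9-219.4
```

The lid is where the arm says it is: right edge 331 against a predicted 330, with the same roughly 1 px bias as the pail rim. I lower the last 22 mm and let it settle.

Emit:
send_rows(rows=[{"hand":1,"x":-1,"y":-1,"z":6,"ax":0,"ay":0,"az":0},{"hand":1,"x":-1,"y":-1,"z":12,"ax":0,"ay":0,"az":0},{"hand":1,"x":-1,"y":-1,"z":18,"ax":0,"ay":0,"az":0},{"hand":1,"x":-1,"y":-1,"z":21,"ax":0,"ay":0,"az":0},{"hand":1,"x":-1,"y":-1,"z":21,"ax":0,"ay":0,"az":0},{"hand":1,"x":-1,"y":-1,"z":21,"ax":0,"ay":0,"az":0},{"hand":1,"x":-1,"y":-1,"z":21,"ax":0,"ay":0,"az":0}])

```text
clock: 15.58
ee_pos: [0.5613, 0.0945, 0.1734]
eef_rot: [[-0.965, -0.263, -0.002], [-0.263, 0.965, 0.003], [0.001, 0.003, -1.0]]
force: [-0.3, 0.4, -2.0]
gripper_width: 0.028
grasp_force: 45.0
```

Run:
```python
from h import *
from chk import chk
s=bot.camera("side");cv2.imwrite("pics/side6.png",s)
o=bot.observe();print(o["clock"],o["ee_pos"],np.round(o["eef_rot"],3)[:,2],o["force"],o["gripper_width"],np.abs(o["joint_velocities"]).max());chk(s,o["ee_pos"])
b=cv2.imread("pics/side1.png");g=np.abs(s[222:282,262:326].astype(int)-b[222:282,262:326]).max(2);print("pail body diff",(g>30).mean())
```

```text
15.625 [0.56130518 0.09450168 0.17340685] [-0.002  0.003 -1.   ] [-0.65141654  0.28459469 -2.47988556] 0.028015266412888328 0.0022955015710058417
166 (np.int64(286), np.int64(302), 17); 170 (np.int64(286), np.int64(302), 17); 174 (np.int64(286), np.int64(302), 17); 178 (np.int64(276), np.int64(318), 41); 182 (np.int64(286), np.int64(326), 41); 186 (np.int64(259), np.int64(330), 46); 190 (np.int64(258), np.int64(330), 71); 194 (np.int64(260), np.int64(328), 67); 198 (np.int64(287), np.int64(324), 38); 202 (np.int64(266), np.int64(325), 19); 206 (np.int64(266), np.int64(327), 7); 210 (np.int64(266), np.int64(270), 5); 214 None; 218 (np.int64(311), np.int64(312), 2); 222 None; 
predicted lid u 256.5429442848501 329.9064680499502 v 174.98645568960274 201.57018773454138 rightmost v [329.90646805 188.20424584] left [256.54294428 188.5488307 ]
pail body diff 0.014583333333333334
```

```bash
python3 -c "
from plant import bot
print(bot.finish_job())"
```

```text
the job is handed in; nothing more can be done
None
```

The garlic is in the pail, and the job was handed in at 15.6 s with the lid still gripped, level and centred about 41 mm above the pail rim; the pail did not move, and the arm kept clear of the shaker and timer, though I did not re-check those two at the end.

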